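# Find the blue capacitor in the lidded tubs

## Task

The blue capacitor for the circuit board is in one of the three identical lidded tubs. Starting with the tub at the robot's left and working to the right, lift one lid well clear at a time and look in, putting it back on before going on to the next tub, until you find the capacitor; leave the tubs beyond it unopened. Stand the capacitor upright in the yellow tray without dropping it, put that tub's lid back on too, and leave everything else where it is.

Things in the scene. Friction and masses are not known exactly. Their poses are not given: they have to be found in the camera images.
- tub_left: the left one of three identical round black tubs in a row, fixed on a thin dark green mat (left and right as the robot sees them, left = +y): outside diameter 124, inside 116, height 85, inner floor 5 above the underside. Origin: centre of its underside, 3 above the bench; z up. Holds one part standing near the middle of its floor: the capacitor, the yellow block or the transformer
- tub_mid: the middle one of three identical round black tubs in a row, fixed on a thin dark green mat (left and right as the robot sees them, left = +y): outside diameter 124, inside 116, height 85, inner floor 5 above the underside. Origin: centre of its underside, 3 above the bench; z up. Holds one part standing near the middle of its floor: the capacitor, the yellow block or the transformer
- tub_right: the right one of three identical round black tubs in a row, fixed on a thin dark green mat (left and right as the robot sees them, left = +y): outside diameter 124, inside 116, height 85, inner floor 5 above the underside. Origin: centre of its underside, 3 above the bench; z up. Holds one part standing near the middle of its floor: the capacitor, the yellow block or the transformer
- tub_left_mouth (a point): centre of the mouth of that tub (left), level with its rim, 85 above its underside
- tub_mid_mouth (a point): centre of the mouth of that tub (mid), level with its rim, 85 above its underside
- tub_right_mouth (a point): centre of the mouth of that tub (right), level with its rim, 85 above its underside
- lid_left: loose grey lid of tub_left, 140 g, closed at the start: disc of diameter 132 with a plug below (diameter 106, 8 deep, 4 chamfer) that enters the mouth with 5 of play all round, and an upright black grip knob in the middle (diameter 26). Origin: centre of the plug's underside, 77 above the tub's underside when seated; disc 8 to 14, knob 14 to 56 above it. Can stand on the bench on its plug
- lid_mid: loose grey lid of tub_mid, 140 g, closed at the start: disc of diameter 132 with a plug below (diameter 106, 8 deep, 4 chamfer) that enters the mouth with 5 of play all round, and an upright black grip knob in the middle (diameter 26). Origin: centre of the plug's underside, 77 above the tub's underside when seated; disc 8 to 14, knob 14 to 56 above it. Can stand on the bench on its plug
- lid_right: loose grey lid of tub_right, 140 g, closed at the start: disc of diameter 132 with a plug below (diameter 106, 8 deep, 4 chamfer) that enters the mouth with 5 of play all round, and an upright black grip knob in the middle (diameter 26). Origin: centre of the plug's underside, 77 above the tub's underside when seated; disc 8 to 14, knob 14 to 56 above it. Can stand on the bench on its plug
- capacitor: the part wanted: a blue upright can capacitor, diameter 40, can 60 tall with a black top disc to 62 and two steel terminals reaching 68, 120 g. Origin: centre of its underside; z along its axis, up. Stands upright hidden in one of the tubs
- film_block: a wrong part, in another tub: yellow block 56 x 36 x 44 tall. Origin: centre of its underside. Leave it in its tub
- transformer: a wrong part, in another tub: small steel and copper transformer about 50 x 44 x 54 tall. Origin: centre of its underside. Leave it in its tub
- tray: shallow yellow tray, 130 x 130, 26 high, walls and floor 4 thick, fixed, nearer the robot than the tubs, at the left or right; the green board lies at the other side, and the bench between the two (about 0.44 m ahead of the robot) is free, with room for a lid. Origin: centre of its underside, on the bench
- tray_in (a point): centre of the tray's inner floor; axes as the tray's, z up
- board: bystander: green circuit board 100 x 120, parts up to 32 high, on the bench at the side opposite the tray. Origin: centre of its underside
- screwdriver: bystander: red-handled screwdriver, 190 long, right of the tubs
- bracket: bystander: aluminium angle bracket with a round connector, 50 x 75, 65 high, behind the tubs
- mouse: bystander: black computer mouse, left of the tubs
- meter: bystander: orange multimeter, 160 x 80 x 40, at the left nearer the robot
Not all that is in view belongs to the job. Leave any brown or purple look-alike of the lid_left alone.

How it is judged (in metres and radians):
On the way, in this order (a step that is already met when the one before it is completed fails the run):
1. the left tub's lid is lifted 60 mm or more off its tub (distance between lid_left and tub_left_mouth above 0.06 m), for 0.2 s.
2. if the capacitor was in the left tub, it is lifted out of it; otherwise the left lid is back on and the middle tub's lid is lifted 60 mm or more (((not (horizontal distance between any of film_block, transformer and tub_left below 0.05 m) and z of capacitor in the frame of tub_left above 0.09 m) or (horizontal distance between any of film_block, transformer and tub_left below 0.05 m and (horizontal distance between lid_left and tub_left below 0.012 m and z of lid_left in the frame of tub_left between 0.07 and 0.08 m and angle between lid_left's own z axis and vertical below 0.06 rad) and distance between lid_mid and tub_mid_mouth above 0.06 m))), for 0.2 s.
3. left tub: the capacitor stands in the tray, let go; middle tub: it is lifted out; right tub: left and middle lids are back on and the right lid is lifted 60 mm or more (((not (horizontal distance between any of film_block, transformer and tub_left below 0.05 m) and ((x of capacitor in the frame of tray_in between -0.05 and 0.05 m and y of capacitor in the frame of tray_in between -0.05 and 0.05 m and z of capacitor in the frame of tray_in between -0.008 and 0.008 m and angle between capacitor's own z axis and vertical below 0.1 rad) and contact force between the fingers and capacitor below 0.05 N)) or (not (horizontal distance between any of film_block, transformer and tub_mid below 0.05 m) and z of capacitor in the frame of tub_mid above 0.09 m) or (not (horizontal distance between any of film_block, transformer and tub_right below 0.05 m) and (horizontal distance between lid_left and tub_left below 0.012 m and z of lid_left in the frame of tub_left between 0.07 and 0.08 m and angle between lid_left's own z axis and vertical below 0.06 rad) and (horizontal distance between lid_mid and tub_mid below 0.012 m and z of lid_mid in the frame of tub_mid between 0.07 and 0.08 m and angle between lid_mid's own z axis and vertical below 0.06 rad) and distance between lid_right and tub_right_mouth above 0.06 m))), for 0.2 s.
4. left tub: its lid is back on; middle tub: the capacitor stands in the tray, let go; right tub: the capacitor is lifted out (((not (horizontal distance between any of film_block, transformer and tub_left below 0.05 m) and (horizontal distance between lid_left and tub_left below 0.012 m and z of lid_left in the frame of tub_left between 0.07 and 0.08 m and angle between lid_left's own z axis and vertical below 0.06 rad)) or (not (horizontal distance between any of film_block, transformer and tub_mid below 0.05 m) and ((x of capacitor in the frame of tray_in between -0.05 and 0.05 m and y of capacitor in the frame of tray_in between -0.05 and 0.05 m and z of capacitor in the frame of tray_in between -0.008 and 0.008 m and angle between capacitor's own z axis and vertical below 0.1 rad) and contact force between the fingers and capacitor below 0.05 N)) or (not (horizontal distance between any of film_block, transformer and tub_right below 0.05 m) and z of capacitor in the frame of tub_right above 0.09 m))), for 0.2 s.
At the end, for the whole second after the job is handed in: The capacitor stands upright (within 0.1 rad) on the floor of the yellow tray, at rest, and each of the three lids is back on its own tub, level (within 0.06 rad), centred within 12 mm, its plug in the mouth (within 3 mm of fully down) (x of capacitor in the frame of tray_in between -0.05 and 0.05 m and y of capacitor in the frame of tray_in between -0.05 and 0.05 m and z of capacitor in the frame of tray_in between -0.008 and 0.008 m and angle between capacitor's own z axis and vertical below 0.1 rad and linear speed of each of capacitor, lid_left, lid_mid, lid_right below 0.02 m/s and angular speed of capacitor below 0.3 rad/s and horizontal distance between lid_left and tub_left below 0.012 m and z of lid_left in the frame of tub_left between 0.07 and 0.08 m and angle between each of lid_left, lid_mid, lid_right's own z axis and vertical below 0.06 rad and horizontal distance between lid_mid and tub_mid below 0.012 m and z of lid_mid in the frame of tub_mid between 0.07 and 0.08 m and horizontal distance between lid_right and tub_right below 0.012 m and z of lid_right in the frame of tub_right between 0.07 and 0.08 m); the robot touches nothing.
It fails at once if two lids off their tubs (60 mm or more) at once ((distance between lid_left and tub_left_mouth above 0.06 m and distance between lid_mid and tub_mid_mouth above 0.06 m) or (distance between lid_left and tub_left_mouth above 0.06 m and distance between lid_right and tub_right_mouth above 0.06 m) or (distance between lid_mid and tub_mid_mouth above 0.06 m and distance between lid_right and tub_right_mouth above 0.06 m)).
It fails at once if a tub beyond the one that held the capacitor is opened ((not (horizontal distance between any of film_block, transformer and tub_left below 0.05 m) and (distance between lid_mid and tub_mid_mouth above 0.06 m or distance between lid_right and tub_right_mouth above 0.06 m)) or (not (horizontal distance between any of film_block, transformer and tub_mid below 0.05 m) and distance between lid_right and tub_right_mouth above 0.06 m)).
It fails at once if the capacitor is dropped: falling free more than 15 mm above the tray's floor (contact force between the fingers and capacitor below 0.05 N and horizontal distance between capacitor and tray_in below 0.1 m and z of capacitor in the frame of tray_in above 0.015 m and linear speed of capacitor above 0.25 m/s).
It fails at once if a wrong part is moved by more than 40 mm (distance of any of film_block, transformer from where it was at the start of the episode above 0.04 m).
It fails at once if a bystander (board, screwdriver, bracket, mouse, meter) is moved by more than 30 mm (distance of any of board, screwdriver, bracket, mouse, meter from where it was at the start of the episode above 0.03 m).
It also fails if it takes over 72 s, if anything falls off the work surface, if the arm or the gripper's body presses on something with over 40 N, if the wrist force passes 120 N, or if a joint passes its speed limit or range.

## Robot

A 6-joint arm with a two-finger parallel gripper is mounted at the origin on the work surface. World frame = base frame: x ahead of the robot, y to its left, z up, the work surface at z = 0. Lengths are in mm, angles in rad, forces in N, time in s.
With the tool pointing down it reaches from about 275 to 750 mm from the base axis. Payload 10.2 kg.
Tool frame: the origin (TCP) lies at the very end of the fingers, on their centre line; the grasp point (between the pads) lies 19 mm behind it; z points along the fingers, y is the line along which they close (so a half turn about z gives the same grasp; the last joint's range is limited). The gripper opens to 85 mm and grips with 20 to 120 N. Pads are 22 mm wide; open, the fingers measure 114 mm over their backs; the gripper's body (76 mm by 85 mm) begins 54 mm behind the grasp point. The pads swing forward as they close: fully open they stand 13 mm farther back than shut.
Start: joints at [-1.487, 0.313, 1.498, -0, 1.331, -0.223], TCP at [158.542, -500.495, 192.994] pointing down, gripper open.
Joint ranges: [-2.94, 2.94], [-0.97, 2.17], [0.19, 2.56], [-1.23, 4.37], [0.02, 3.11], [-2.88, 2.88]. Speed limits (rad/s): [2.39, 2.39, 3.01, 3.14, 3.14, 3.14].

## Interface

Orientations are given as a unit quaternion [w, x, y, z].
In Python, from rig import ctrl gives the robot as it stands.
- The arm moves only by the shell command python3 -m inch 'ROWS' [OPENING] [FORCE]. ROWS is text: rows parted by semicolons, each of 6 numbers parted by spaces: the shift along the tool's x, y, z in mm, then the turn, a rotation vector about the tool's x, y, z in units of 6 degrees (1.0 is 6 degrees). A call has exactly 10 rows; each row shifts and turns the commanded pose from where the row before left it, along the tool's axes as they then stand; what a row does not reach is not made up. A row lasts 1/12 s, in which the tool goes at most 41.7 mm and 7.16 degrees, less where a joint would pass 70% of its speed; a pose out of reach is approached as far as the arm can. A call with a gripper value outside its range is refused whole. OPENING is the opening, from 0 (shut) to 1 (fully open), set as the call begins (- or left out, the last holds). The fingers move at their own pace and stop on an object; FORCE is the grip in N (left out, the last holds). Time passes only in rows, so rows that do not move let the fingers close, or fill a call up. It gives the time, the measured TCP pose, the force, the opening and the grip force at its end, in the units of the state.
- ctrl.sense(): the state, without advancing time (a new reading comes with each control period).
- ctrl.capture(name): name is "side" or "top" or "wrist"; returns a dict with "image" (400x640x3 uint8, red, green, blue), "intrinsics" (3x3 intrinsics, pixels), "D" ([k1, k2, p1, p2, k3] as OpenCV has them; the pictures are not rectified), "rvec" (rotation vector, rad) and "tvec" (3), from world to camera coordinates, as OpenCV has them. Camera axes: x right, y down, z forward; pixel columns grow to the right and rows downward; lengths in mm; the calibration is good to about 2 mm. A picture is of the moment at which its call begins. There is no depth.
- ctrl.finish_job(): hands the job in; it is judged then, once.
The state is a dict: "time_s": time; "joints": joint angles; "dq": joint speeds; "tau": joint torques, N m; "eef_pos": TCP position; "ee_rot": TCP orientation; "force": force on the tool from outside, world axes, zero at the start; "wrist_torque": the same for the moment, N m; "grip_width": opening from 0.0 (shut) to 1.0 (fully open); "grip_force": force on a finger pad.
Only numpy, scipy, OpenCV 4.12 (cv2) and the standard library are available. Lean on these libraries where they do the work, as an engineer would, in place of code of your own. Each camera call takes 0.05 s, during which the arm holds its last target. There are 200 camera calls.

## Working session

There is one attempt and no reset: what is moved stays moved. The work goes in short steps, Python scripts to look and compute and a shell command to move; the robot and the scene stay as the last step left them, time stands still between calls to the robot, and variables do not carry over. Pictures are saved under pics/ and viewed, at most 10 in all, crops included, and the job is handed in when it is done.

```bash
mkdir -p pics; cat > h.py <<'E'
from rig import ctrl
import numpy as np, cv2, json
from scipy.spatial.transform import Rotation as R
def shot(n,f):
    c=ctrl.capture(n); cv2.imwrite(f'pics/{f}.png',cv2.cvtColor(np.asarray(c['image'],np.uint8),cv2.COLOR_RGB2BGR))
    json.dump({k:np.asarray(c[k]).tolist() for k in('intrinsics','D','rvec','tvec')},open(f'pics/{f}.json','w'))
def back(f,u,v,z):
    c={k:np.array(x,float) for k,x in json.load(open(f'pics/{f}.json')).items()}
    p=cv2.undistortPoints(np.array([[[u,v]]],float),c['intrinsics'],c['D'])[0,0]
    M=cv2.Rodrigues(c['rvec'])[0]; o=-M.T@c['tvec'].ravel(); d=M.T@np.array([p[0],p[1],1])
    return o+d*(z-o[2])/d[2]
def st():
    s=ctrl.sense(); q=np.array(s['ee_rot']); r=R.from_quat(q[[1,2,3,0]])
    print(round(s['time_s'],2),np.round(s['eef_pos'],1),'force',np.round(s['force'],1),'grip',s['grip_width'],s['grip_force']); print(np.round(r.as_matrix(),3)); return np.array(s['eef_pos']),r
def to(x,y,z):
    p,r=st(); print('tool shift',np.round(r.inv().apply(np.array([x,y,z])-p),1))
E
python3 -c "
from h import *
shot('top','top0');shot('side','side0');st()"
```

```text
0.1 [ 158.5 -500.2  192.5] force [ 1.  -0.  -0.4] grip 0.9979881055545275 0.0
[[ 0.953  0.302 -0.   ]
 [ 0.302 -0.953  0.001]
 [ 0.    -0.001 -1.   ]]
```

View pics/top0.png

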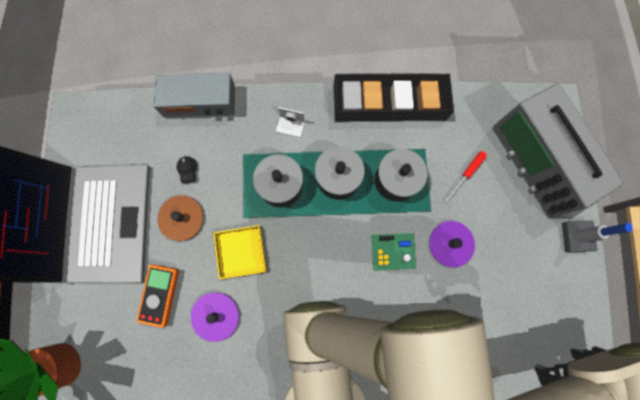

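View pics/side0.png

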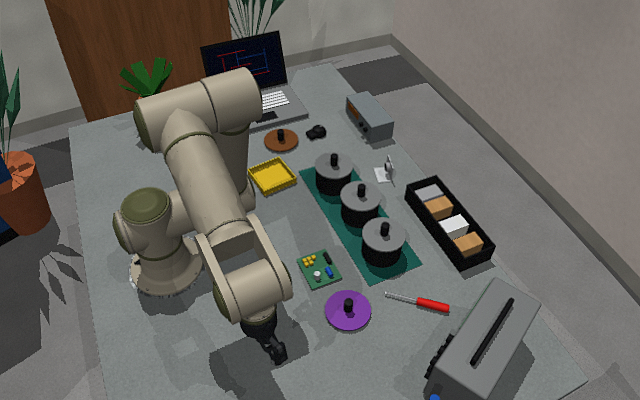

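The top picture shows grey lids on the tubs at (278,180), (340,172) and (403,174). Look-alikes are the brown lid at (180,217) and the purple ones at (215,316) and (452,243). The grey lid sitting on the left tub on the mat is lid_left. The tray is at (240,251) and the free bench at about (315,250). I'll confirm with one crop.

```bash
python3 -c "
from h import *
i=cv2.imread('pics/top0.png');cv2.imwrite('pics/crop0.png',cv2.resize(i[140:290,200:440],None,fx=3.333,fy=3.333,interpolation=cv2.INTER_CUBIC))
for n,u,v in(('L',278,180),('M',340,172),('R',403,174)): print(n,back('top0',u,v,94))
for u,v in((240,251),(315,255)): print(back('top0',u,v,10))
"
```

```text
L [613.35425625 111.31450572  94.        ]
M [631.89666551 -53.56609451  94.        ]
R [ 623.39982734 -222.04802467   94.        ]
[433.8111572  225.49269779  10.        ]
[418.72995467  16.91120468  10.        ]
```

View pics/crop0.png

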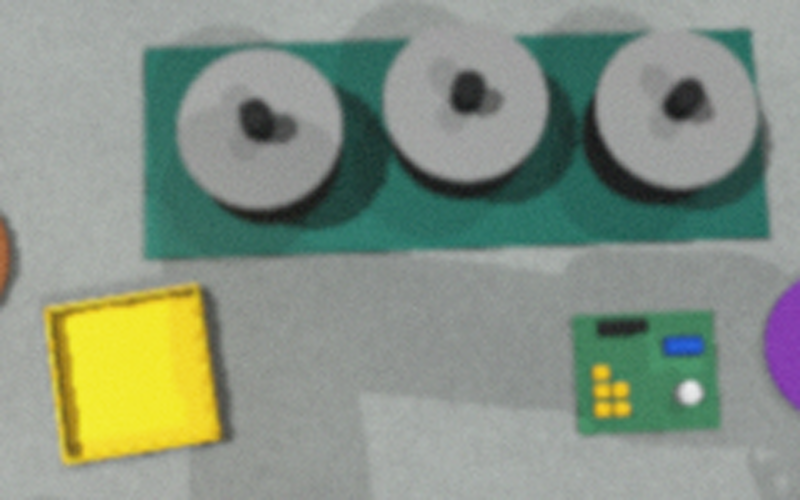

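The crop confirms three grey lids with knobs on the black tubs, centred at crop (260,129), (466,106) and (676,110). The tray rim corners are at (45,307), (200,284), (222,440) and (65,464). Next I'll compute the targets and set out.

```bash
python3 -c "
from h import *
f=lambda x,y:(200+(x+.5)/3.333-.5,140+(y+.5)/3.333-.5)
for n,x,y in(('L',260.5,129),('M',466,106),('R',676.5,109.5)): print(n,back('top0',*f(x,y),94))
for x,y in((45,307),(200,284),(222,440),(65,464)): print(back('top0',*f(x,y),26))
for x,y in((575,315),(575,435)): print('board',back('top0',*f(x,y),2))
"
python3 -m inch '0 0 -20 0 0 0; 30 -20 -30 0 0 0; 31 -22 0 0 0 0; 31 -22 0 0 0 0; 31 -22 0 0 0 0; 31 -22 0 0 0 0; 31 -22 0 0 0 0; 31 -22 0 0 0 0; 31 -22 0 0 0 0; 31 -22 0 0 0 0' 1 40
python3 -m inch '31 -22 0 0 0 0; 31 -22 0 0 0 0; 31 -22 0 0 0 0; 31 -22 0 0 0 0; 31 -22 0 0 0 0; 31 -22 0 0 0 0; 31 -22 0 0 0 0; 31 -22 0 0 0 0; 31 -22 0 0 0 0; 0 0 0 0 0 0'
python3 -c "
from h import *
to(612,111,230)"
```

```text
L [617.86129894 111.80624487  94.        ]
M [633.4291431  -52.19227731  94.        ]
R [ 627.55063966 -221.30229678   94.        ]
[487.16486337 298.06638059  26.        ]
[503.99448084 168.53055445  26.        ]
[375.32751726 150.47713111  26.        ]
[357.89669323 279.10657639  26.        ]
board [ 474.1042762  -146.06916036    2.        ]
board [ 373.37760429 -141.44124974    2.        ]
time_s: 0.93
eef_pos: [362.5, -231.1, 239.6]
ee_rot: [-0.0, 0.988, 0.153, -0.0]
force: [1.1, -1.0, 0.3]
grip_width: 1.001
grip_force: 0.0
time_s: 1.77
eef_pos: [569.9, 44.9, 238.3]
ee_rot: [-0.001, 0.988, 0.155, -0.0]
force: [-0.4, -0.3, -0.8]
grip_width: 1.003
grip_force: 0.0
1.77 [569.9  44.9 238.3] force [-0.4 -0.3 -0.8] grip 1.003203443379787 0.0
[[ 0.952  0.306 -0.001]
 [ 0.306 -0.952  0.002]
 [-0.001 -0.002 -1.   ]]
tool shift [ 60.4 -50.    8.3]
```

```bash
python3 -m inch '30 -25 0 0 0 0; 30 -25 0 0 0 0; 0 0 0 0 0 0; 0 0 0 0 0 0; 0 0 0 0 0 0; 0 0 0 0 0 0; 0 0 0 0 0 0; 0 0 0 0 0 0; 0 0 0 0 0 0; 0 0 0 0 0 0'
python3 -c "
from h import *
shot('wrist','w0');st()
c={k:np.array(x,float) for k,x in json.load(open('pics/w0.json')).items()}
print(cv2.projectPoints(np.array([[618,112,136],[618,112,94.]]),c['rvec'],c['tvec'],c['intrinsics'],c['D'])[0])"
```

```text
time_s: 2.6
eef_pos: [610.1, 105.6, 239.9]
ee_rot: [0.0, 0.988, 0.153, 0.0]
force: [0.1, 1.0, -0.9]
grip_width: 0.999
grip_force: 0.0
2.65 [610.1 105.7 239.8] force [ 0.4 -0.4  0.4] grip 0.9981609528338419 0.0
[[ 0.953  0.302  0.   ]
 [ 0.302 -0.953 -0.   ]
 [ 0.     0.    -1.   ]]
[[[315.00487455 178.49515019]]

 [[315.43853988 171.07950892]]]
```

View pics/w0.png

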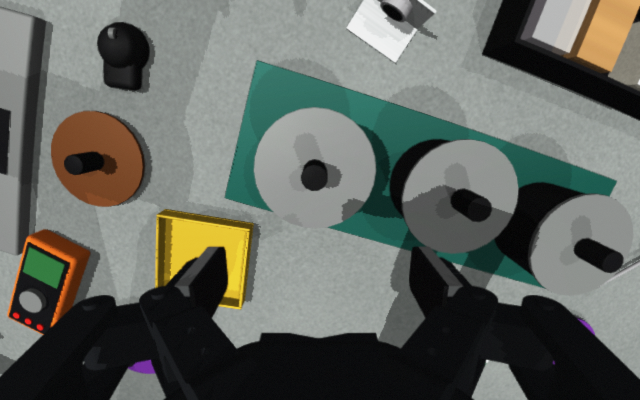

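The wrist view shows the left lid's disc centred at (315,167.5) with its knob top at (314.5,176), and the middle lid at (460,196.5). The right lid is partly at the edge, at about (581,244). Brown and yellow are off to the left.

```bash
python3 -c "
from h import *
print(back('w0',315,167.5,94),back('w0',314.5,176,136),'M',back('w0',460,196.5,94), 'R',back('w0',581,244.5,94))
b=back('w0',314.7,170,94);to(b[0],b[1],102)"
```

```text
[621.5722616  113.61010282  94.        ] [620.1435342  113.16818808 136.        ] M [639.43178702 -50.00184153  94.        ] R [ 630.24395962 -218.35738445   94.        ]
2.65 [610.1 105.7 239.8] force [ 0.4 -0.4  0.4] grip 0.9981609528338419 0.0
[[ 0.953  0.302  0.   ]
 [ 0.302 -0.953 -0.   ]
 [ 0.     0.    -1.   ]]
tool shift [ 10.6  -4.4 137.8]
```

```bash
python3 -m inch '6 -2 10 0 0 0; 6 -2 25 0 0 0; 0 0 25 0 0 0; 0 0 25 0 0 0; 0 0 25 0 0 0; 0 0 15 0 0 0; 0 0 8 0 0 0; 0 0 3 0 0 0; 0 0 0 0 0 0; 0 0 0 0 0 0'
python3 -m inch '0 0 0 0 0 0; 0 0 0 0 0 0; 0 0 0 0 0 0; 0 0 0 0 0 0; 0 0 0 0 0 0; 0 0 0 0 0 0; 0 0 0 0 0 0; 0 0 0 0 0 0; 0 0 0 0 0 0; 0 0 0 0 0 0' 0 40
```

```text
time_s: 3.48
eef_pos: [620.9, 113.5, 104.6]
ee_rot: [0.0, 0.988, 0.153, 0.001]
force: [0.3, -0.1, -1.1]
grip_width: 1.0
grip_force: 0.0
time_s: 4.32
eef_pos: [620.3, 113.4, 103.6]
ee_rot: [-0.0, 0.988, 0.153, -0.0]
force: [-0.7, -0.4, -0.0]
grip_width: -0.001
grip_force: 0.0
```

Closed on nothing, so I'll look.

```bash
python3 -c "
from h import *
shot('wrist','w1');shot('side','s1')
a=cv2.imread('pics/w1.png')[50:350,120:520];b=cv2.resize(cv2.imread('pics/s1.png')[80:280,250:450],(600,600),interpolation=2)
cv2.imwrite('pics/v1.png',np.hstack([cv2.resize(a,(400,300)),cv2.resize(b,(400,400))[:300]]))"
```

```text
(no output)
```

View pics/v1.png

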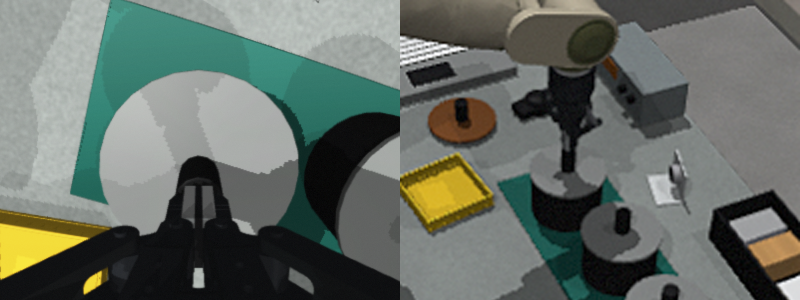

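The wrist crop shows the shut fingers just behind the knob, which stands ahead at about (198,170). The disc is centred at about (199,169) in the crop.

```bash
python3 -c "
from h import *
st()
print(back('w1',319,219,94),back('w1',318,120,94))
c={k:np.array(x,float) for k,x in json.load(open('pics/w1.json')).items()}
M=cv2.Rodrigues(c['rvec'])[0];print('cam',-M.T@c['tvec'].ravel())
print(cv2.projectPoints(np.array([[620.3,113.4,104.],[620.3,113.4,136],[625,115,94],[625,115,136]]),c['rvec'],c['tvec'],c['intrinsics'],c['D'])[0])
i=cv2.imread('pics/w1.png')[180:380,230:410];cv2.imwrite('pics/v2.png',cv2.resize(cv2.convertScaleAbs(i,alpha=2.2,beta=20),(540,600),interpolation=2))"
```

```text
4.42 [620.3 113.4 103.6] force [ 0.9 -0.1  0.3] grip -0.0006455072439405058 0.0
[[ 0.953  0.302 -0.   ]
 [ 0.302 -0.953 -0.   ]
 [-0.    -0.    -1.   ]]
[621.00110961 113.67480074  94.        ] [680.97188432 133.26812177  94.        ]
cam [682.11030502 133.26797038 285.47031614]
[[[319.10250379 225.21846696]]

 [[319.20425462 245.75423582]]

 [[318.91116984 212.87972605]]

 [[318.99779248 236.95066228]]]
```

View pics/v2.png

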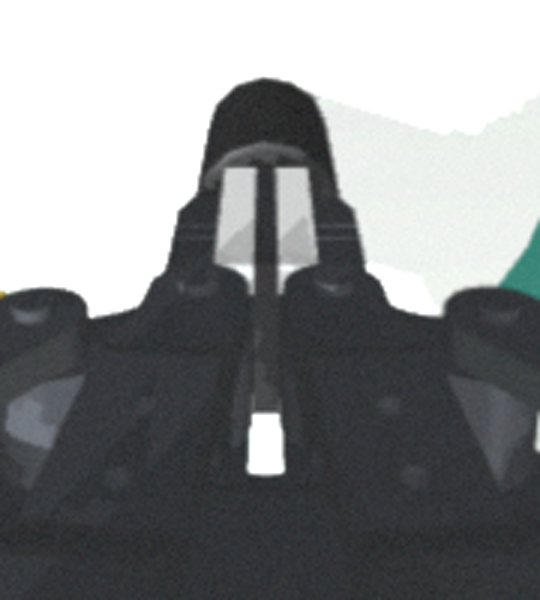

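```bash
python3 -c "
from h import *
c={k:np.array(x,float) for k,x in json.load(open('pics/s1.json')).items()}
P=cv2.projectPoints(np.array([[620.3,113.4,104.],[621,113.4,94],[621,113.4,136]]),c['rvec'],c['tvec'],c['intrinsics'],c['D'])[0][:,0];print(P)
x0,y0=int(P[0,0])-40,int(P[0,1])-40
i=cv2.imread('pics/s1.png')[y0:y0+70,x0:x0+80];i=cv2.resize(cv2.convertScaleAbs(i,alpha=2.5,beta=20),(640,560),interpolation=2)
for p in P: cv2.circle(i,(int((p[0]-x0+.5)*8),int((p[1]-y0+.5)*8)),4,(0,0,255),-1)
cv2.imwrite('pics/v3.png',i)"
```

```text
[[333.45554135 161.16599878]
 [333.55642703 163.26338731]
 [333.92153052 154.10043009]]
```

View pics/v3.png

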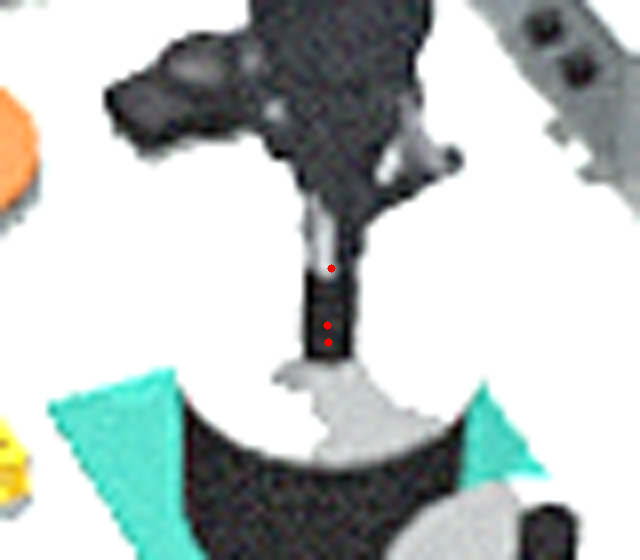

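The side crop shows the shut fingers ending at about (330,272), just on top of the dark knob (275–355). So the real tips are about 32 mm above the reported TCP. I'll check that against the lid's apparent size.

```bash
python3 -c "
from h import *
for f in('w0','w1'):
    c=json.load(open(f'pics/{f}.json'));print(c['intrinsics'],c['D'])
print(back('w0',254,168,94)-back('w0',376,168,94))
print(back('w1',220,219,94)-back('w1',418,219,94))
s=ctrl.sense();print(s['joints'],s['tau'])"
```

```text
[[306.7735400223913, 0.0, 318.18132852851795], [0.0, 306.7735400223913, 200.57739035427963], [0.0, 0.0, 1.0]] [-0.050877015723557927, 0.0, 0.0, 0.0, 0.0]
[[306.7735400223913, 0.0, 318.18132852851795], [0.0, 306.7735400223913, 200.57739035427963], [0.0, 0.0, 1.0]] [-0.050877015723557927, 0.0, 0.0, 0.0, 0.0]
[-39.51258278 125.47808724   0.        ]
[-39.4025167  124.76412255   0.        ]
[-4.64084366e-03  6.18746387e-01  1.27081985e+00 -2.53519008e-07
  1.25207246e+00  1.25931362e+00] [-1.28523443e-03 -5.38763380e+01 -2.51895332e+01  4.95481390e-05
  5.30913403e-04  1.02206891e-05]
```

```bash
python3 -c "
from h import *
c={k:np.array(x,float) for k,x in json.load(open('pics/w0.json')).items()}
r=np.array([[.953,.302,0],[.302,-.953,0],[0,0,-1]]);p=np.array([610.1,105.7,239.8])
for z in(-13,-30,-45,-60):
    pts=np.array([p+r@np.array([x,-42.5,z]) for x in(11,-11)]+[p+r@np.array([x,42.5,z]) for x in(11,-11)])
    print(z,np.round(cv2.projectPoints(pts,c['rvec'],c['tvec'],c['intrinsics'],c['D'])[0][:,0]).tolist())
"
python3 -m inch '0 0 0 0 0 0; 0 0 0 0 0 0; 0 0 0 0 0 0; 0 0 0 0 0 0; 0 0 0 0 0 0; 0 0 0 0 0 0; 0 0 0 0 0 0; 0 0 0 0 0 0; 0 0 2 0 0 0; 0 0 2 0 0 0' 1 40
```

```text
-13 [[246.0, 214.0], [248.0, 249.0], [392.0, 214.0], [390.0, 249.0]]
-30 [[238.0, 224.0], [241.0, 262.0], [400.0, 224.0], [397.0, 262.0]]
-45 [[230.0, 235.0], [234.0, 276.0], [408.0, 234.0], [404.0, 276.0]]
-60 [[221.0, 247.0], [225.0, 292.0], [418.0, 247.0], [413.0, 292.0]]
time_s: 5.25
eef_pos: [620.4, 113.4, 99.5]
ee_rot: [0.0, 0.988, 0.153, 0.0]
force: [-0.0, 0.3, -0.8]
grip_width: 0.999
grip_force: 0.0
```

Projecting the open pads into the first wrist picture also puts the real tips about 40 mm behind the reported TCP (pad edge (225,248)–(225,290)). I'll descend with the force watched.

```bash
python3 -m inch '0 0 3 0 0 0; 0 0 3 0 0 0; 0 0 3 0 0 0; 0 0 3 0 0 0; 0 0 3 0 0 0; 0 0 3 0 0 0; 0 0 2 0 0 0; 0 0 0 0 0 0; 0 0 0 0 0 0; 0 0 0 0 0 0'
```

```text
time_s: 6.08
eef_pos: [620.5, 113.4, 79.8]
ee_rot: [0.0, 0.988, 0.153, 0.0]
force: [0.5, 1.1, 0.0]
grip_width: 1.001
grip_force: 0.0
```

```bash
python3 -m inch '0 0 3 0 0 0; 0 0 3 0 0 0; 0 0 3 0 0 0; 0 0 0 0 0 0; 0 0 0 0 0 0; 0 0 0 0 0 0; 0 0 0 0 0 0; 0 0 0 0 0 0; 0 0 0 0 0 0; 0 0 0 0 0 0'; python3 -m inch '0 0 0 0 0 0; 0 0 0 0 0 0; 0 0 0 0 0 0; 0 0 0 0 0 0; 0 0 0 0 0 0; 0 0 0 0 0 0; 0 0 0 0 0 0; 0 0 0 0 0 0; 0 0 0 0 0 0; 0 0 0 0 0 0' 0 40
```

```text
time_s: 6.92
eef_pos: [620.4, 113.4, 70.7]
ee_rot: [0.0, 0.988, 0.153, 0.0]
force: [0.1, -0.1, -0.6]
grip_width: 1.004
grip_force: 0.0
time_s: 7.75
eef_pos: [620.5, 113.4, 70.8]
ee_rot: [0.0, 0.988, 0.153, 0.0]
force: [-0.1, -0.3, 3.7]
grip_width: 0.288
grip_force: 39.5
```

```bash
python3 -m inch '0 0 -4 0 0 0; 0 0 -10 0 0 0; 0 0 -20 0 0 0; 0 0 -25 0 0 0; 0 0 -25 0 0 0; 0 0 -20 0 0 0; -15 0 -10 0 0 0; -20 0 0 0 0 0; -25 0 0 0 0 0; -25 0 0 0 0 0'
python3 -m inch '-25 0 0 0 0 0; -20 0 0 0 0 0; -15 0 0 0 0 0; -10 0 0 0 0 0; -5 0 0 0 0 0; 0 0 0 0 0 0; 0 0 0 0 0 0; 0 0 0 0 0 0; 0 0 0 0 0 0; 0 0 0 0 0 0'
python3 -c "
from h import *
shot('top','t2');shot('wrist','w2')
b=back('top0',278,178.7,94)
a=cv2.imread('pics/t2.png')[130:280,210:410];b=cv2.imread('pics/w2.png')
cv2.imwrite('pics/v4.png',np.hstack([cv2.resize(a,(440,330),interpolation=2),cv2.resize(b[:330,140:500],(360,330))]))"
```

```text
time_s: 8.58
eef_pos: [538.2, 87.6, 185.1]
ee_rot: [-0.0, 0.988, 0.153, 0.0]
force: [-1.1, -0.5, -1.9]
grip_width: 0.29
grip_force: 39.4
time_s: 9.42
eef_pos: [468.1, 65.2, 184.5]
ee_rot: [-0.0, 0.988, 0.153, -0.0]
force: [-1.2, 0.3, -2.2]
grip_width: 0.291
grip_force: 39.4
```

View pics/v4.png

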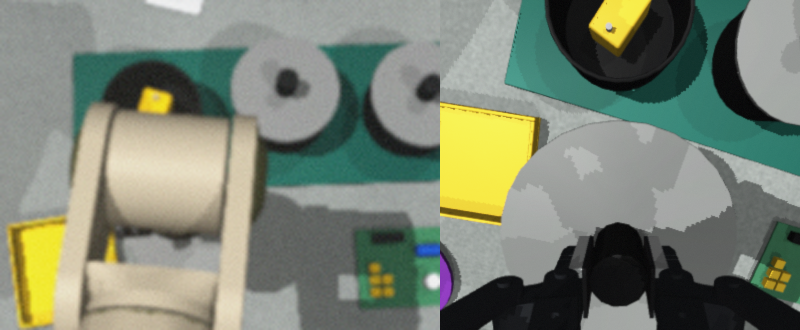

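Both views show the yellow block in the left tub, so that tub is wrong. The lid hangs level in the grip. I'll put it back by the reverse path.

```bash
python3 -m inch '10 0 0 0 0 0; 20 0 0 0 0 0; 30 0 0 0 0 0; 30 0 0 0 0 0; 30 0 0 0 0 0; 20 0 0 0 0 0; 12 0 0 0 0 0; 6 0 10 0 0 0; 2 0 20 0 0 0; 0 0 20 0 0 0'
python3 -m inch '0 0 20 0 0 0; 0 0 12 0 0 0; 0 0 8 0 0 0; 0 0 7 0 0 0; 0 0 6 0 0 0; 0 0 5 0 0 0; 0 0 4 0 0 0; 0 0 1 0 0 0; 0 0 0 0 0 0; 0 0 0 0 0 0'
```

```text
time_s: 10.35
eef_pos: [620.5, 113.5, 133.3]
ee_rot: [0.0, 0.988, 0.153, 0.0]
force: [0.6, 0.0, -1.7]
grip_width: 0.287
grip_force: 39.4
time_s: 11.18
eef_pos: [620.6, 113.4, 72.1]
ee_rot: [0.0, 0.988, 0.153, 0.0]
force: [-0.5, -0.3, -1.3]
grip_width: 0.288
grip_force: 39.4
```

```bash
python3 -m inch '0 0 1 0 0 0; 0 0 0.5 0 0 0; 0 0 0 0 0 0; 0 0 0 0 0 0; 0 0 0 0 0 0; 0 0 0 0 0 0; 0 0 0 0 0 0; 0 0 0 0 0 0; 0 0 0 0 0 0; 0 0 0 0 0 0'
python3 -m inch '0 0 0 0 0 0; 0 0 0 0 0 0; 0 0 0 0 0 0; 0 0 0 0 0 0; 0 0 0 0 0 0; 0 0 0 0 0 0; 0 0 -10 0 0 0; 0 0 -20 0 0 0; 0 0 -30 0 0 0; 0 0 -30 0 0 0' 1 40
python3 -c "
from h import *
shot('wrist','w3')
i=cv2.imread('pics/w3.png');h=cv2.cvtColor(i,cv2.COLOR_BGR2HSV)
m=((h[...,1]<30)&(h[...,2]>60)).astype(np.uint8)
print(i.shape); st()
c={k:np.array(x,float) for k,x in json.load(open('pics/w3.json')).items()}
print(cv2.projectPoints(np.array([[620.5,113.4,94.],[639,-50,94.],[633,-52,94]]),c['rvec'],c['tvec'],c['intrinsics'],c['D'])[0])"
```

```text
time_s: 12.02
eef_pos: [620.6, 113.4, 70.8]
ee_rot: [0.0, 0.988, 0.153, 0.001]
force: [-1.2, -0.8, 6.2]
grip_width: 0.291
grip_force: 39.9
time_s: 12.85
eef_pos: [620.0, 113.4, 161.6]
ee_rot: [-0.0, 0.988, 0.153, -0.0]
force: [-0.1, -1.0, 0.1]
grip_width: 0.999
grip_force: 0.0
(400, 640, 3)
12.9 [622.6 113.5 169. ] force [-0.2  0.2  6.2] grip 1.0024137698334197 0.0
[[ 0.953  0.302  0.01 ]
 [ 0.302 -0.953 -0.   ]
 [ 0.01   0.003 -1.   ]]
[[[319.19673283 197.18109403]]

 [[501.92747232 231.85779938]]

 [[500.89845059 238.53292171]]]
```

```bash
python3 -m inch '0 10 -10 0 0 0; -4 20 -5 0 0 0; -6 25 0 0 0 0; -6 26 0 0 0 0; -6 25 0 0 0 0; -6 25 0 0 0 0; -4 20 0 0 0 0; -2 10 0 0 0 0; 0 0 0 0 0 0; 0 0 0 0 0 0'
python3 -c "
from h import *
shot('wrist','w4');st()
i=cv2.imread('pics/w4.png');h=cv2.cvtColor(i,cv2.COLOR_BGR2HSV)
c={k:np.array(x,float) for k,x in json.load(open('pics/w4.json')).items()}
print(cv2.projectPoints(np.array([[637,-50,94.],[637,-50,136],[620.5,113.4,94]]),c['rvec'],c['tvec'],c['intrinsics'],c['D'])[0])
cv2.imwrite('pics/w4b.png',cv2.convertScaleAbs(i,alpha=1.5,beta=20))"
```

```text
time_s: 13.73
eef_pos: [636.4, -50.1, 174.9]
ee_rot: [-0.0, 0.988, 0.153, -0.0]
force: [0.7, 0.3, -0.3]
grip_width: 1.003
grip_force: 0.0
13.78 [636.4 -49.4 175. ] force [-0.1  0.9 -0.8] grip 1.0000690981608555 0.0
[[ 0.953  0.303 -0.   ]
 [ 0.303 -0.953  0.001]
 [-0.    -0.001 -1.   ]]
[[[319.0507818  193.32722864]]

 [[319.09980653 206.66343931]]

 [[134.56933203 156.23730247]]]
```

View pics/w4b.png

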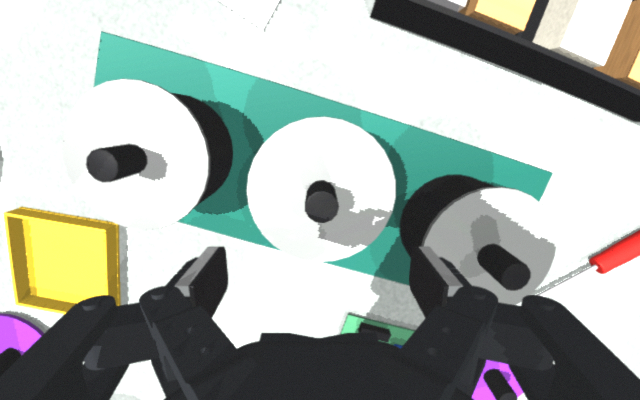

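The left lid is level on its tub, centred at about (134,155) against a predicted (134.6,156). The middle lid's disc centre is (321.5,190) and its knob top (321,203).

```bash
python3 -c "
from h import *
a,b=back('w4',321.5,190,94),back('w4',321,203,136);print(a,b);m=(a+b)/2;to(m[0],m[1],70.8)"
```

```text
[640.51840897 -51.14703063  94.        ] [640.14452209 -50.49562127 136.        ]
13.78 [636.4 -49.4 175. ] force [-0.1  0.9 -0.8] grip 1.0000690981608555 0.0
[[ 0.953  0.303 -0.   ]
 [ 0.303 -0.953  0.001]
 [-0.    -0.001 -1.   ]]
tool shift [  3.3   2.6 104.2]
```

```bash
python3 -m inch '2 1 5 0 0 0; 1.5 1 15 0 0 0; 0 0 20 0 0 0; 0 0 20 0 0 0; 0 0 18 0 0 0; 0 0 12 0 0 0; 0 0 8 0 0 0; 0 0 4 0 0 0; 0 0 1.5 0 0 0; 0 0 0 0 0 0'
python3 -m inch '0 0 0 0 0 0; 0 0 0 0 0 0; 0 0 0 0 0 0; 0 0 0 0 0 0; 0 0 0 0 0 0; 0 0 0 0 0 0; 0 0 0 0 0 0; 0 0 0 0 0 0; 0 0 0 0 0 0; 0 0 0 0 0 0' 0 40
```

```text
time_s: 14.62
eef_pos: [640.8, -51.1, 72.1]
ee_rot: [0.0, 0.988, 0.153, 0.0]
force: [0.1, 0.4, 0.6]
grip_width: 0.999
grip_force: 0.0
time_s: 15.45
eef_pos: [640.7, -51.2, 72.1]
ee_rot: [0.0, 0.988, 0.153, 0.0]
force: [0.1, 0.6, 5.1]
grip_width: 0.289
grip_force: 39.6
```

```bash
python3 -m inch '0 0 -4 0 0 0; 0 0 -10 0 0 0; 0 0 -20 0 0 0; 0 0 -25 0 0 0; 0 0 -25 0 0 0; 0 0 -20 0 0 0; -14 -6 -8 0 0 0; -20 -10 0 0 0 0; -25 -13 0 0 0 0; -25 -13 0 0 0 0'
python3 -m inch '-25 -13 0 0 0 0; -20 -10 0 0 0 0; -14 -9 0 0 0 0; -7 -4 0 0 0 0; -2 -2 0 0 0 0; 0 0 0 0 0 0; 0 0 0 0 0 0; 0 0 0 0 0 0; 0 0 0 0 0 0; 0 0 0 0 0 0'
python3 -c "
from h import *
shot('wrist','w5');shot('top','t5');st()
for f in('w5','t5'):
    c={k:np.array(x,float) for k,x in json.load(open(f'pics/{f}.json')).items()}
    i=cv2.imread(f'pics/{f}.png');h=cv2.cvtColor(i,cv2.COLOR_BGR2HSV)
    t=np.arange(0,6.3,.3);P=cv2.projectPoints(np.c_[640.5+58*np.cos(t),-51+58*np.sin(t),0*t+88],c['rvec'],c['tvec'],c['intrinsics'],c['D'])[0]
    m=np.zeros(i.shape[:2],np.uint8);cv2.fillPoly(m,[P.astype(np.int32)],255)
    print(f,m.sum()//255,P.mean(0))
    for n,lo,hi in(('blue',100,130),('yel',22,35),('orange',5,20)):
        k=cv2.inRange(h,(lo,90,60),(hi,255,255))&m;ys,xs=np.nonzero(k);print(n,len(xs),xs.mean() if len(xs) else 0,ys.mean() if len(xs) else 0)
"
```

```text
time_s: 16.28
eef_pos: [546.4, -36.3, 183.8]
ee_rot: [-0.0, 0.988, 0.153, -0.0]
force: [0.2, -0.2, -1.7]
grip_width: 0.285
grip_force: 39.4
time_s: 17.12
eef_pos: [471.7, -20.9, 183.4]
ee_rot: [-0.0, 0.988, 0.153, -0.0]
force: [-0.7, -0.4, -1.8]
grip_width: 0.288
grip_force: 39.4
17.22 [471.6 -20.9 183.5] force [-0.4  0.2 -1.9] grip 0.2890306792237659 39.44088399410248
[[ 0.953  0.302 -0.   ]
 [ 0.302 -0.953  0.   ]
 [-0.    -0.    -1.   ]]
w5 9414 [[415.49274934   8.88933974]]
blue 0 0 0
yel 0 0 0
orange 968 407.8264462809917 37.55681818181818
t5 1469 [[338.75519766 169.59107944]]
blue 0 0 0
yel 0 0 0
orange 75 340.24 171.90666666666667
```

Copper and orange, with no blue, means the transformer is in the middle tub. I'll put this lid back as well.

```bash
python3 -m inch '10 5 0 0 0 0; 20 10 0 0 0 0; 28 15 0 0 0 0; 28 15 0 0 0 0; 28 15 0 0 0 0; 20 10 0 0 0 0; 12 7 0 0 0 0; 5 2 10 0 0 0; 1 1 18 0 0 0; 0 0 20 0 0 0'
python3 -m inch '0 0 20 0 0 0; 0 0 12 0 0 0; 0 0 8 0 0 0; 0 0 7 0 0 0; 0 0 6 0 0 0; 0 0 5 0 0 0; 0 0 4 0 0 0; 0 0 2 0 0 0; 0 0 1 0 0 0; 0 0 0 0 0 0'
```

```text
time_s: 18.05
eef_pos: [640.6, -51.2, 134.6]
ee_rot: [0.0, 0.988, 0.153, 0.0]
force: [0.7, 0.6, -1.8]
grip_width: 0.287
grip_force: 39.5
time_s: 18.88
eef_pos: [640.6, -51.2, 72.0]
ee_rot: [0.0, 0.988, 0.153, 0.0]
force: [-3.9, 0.8, 5.5]
grip_width: 0.287
grip_force: 40.1
```

```bash
python3 -m inch '0 0 0 0 0 0; 0 0 0 0 0 0; 0 0 0 0 0 0; 0 0 0 0 0 0; 0 0 0 0 0 0; 0 0 0 0 0 0; 0 0 -10 0 0 0; 0 0 -20 0 0 0; 0 0 -30 0 0 0; 0 0 -30 0 0 0' 1 40
python3 -m inch '-4 10 -10 0 0 0; -7 20 -5 0 0 0; -9 25 0 0 0 0; -9 25 0 0 0 0; -9 25 0 0 0 0; -9 25 0 0 0 0; -7 19 0 0 0 0; -4 10 0 0 0 0; 0 0 0 0 0 0; 0 0 0 0 0 0'
python3 -c "
from h import *
shot('wrist','w6');st()
i=cv2.imread('pics/w6.png');h=cv2.cvtColor(i,cv2.COLOR_BGR2HSV)
c={k:np.array(x,float) for k,x in json.load(open('pics/w6.json')).items()}
print(cv2.projectPoints(np.array([[632.5,-220,94.],[632.5,-220,136],[640.6,-51.2,94]]),c['rvec'],c['tvec'],c['intrinsics'],c['D'])[0])
cv2.imwrite('pics/w6b.png',cv2.convertScaleAbs(i,alpha=1.5,beta=20))"
```

```text
time_s: 19.72
eef_pos: [640.2, -51.1, 162.1]
ee_rot: [-0.0, 0.988, 0.153, -0.0]
force: [0.5, 0.2, 1.5]
grip_width: 1.001
grip_force: 0.0
time_s: 20.55
eef_pos: [633.2, -219.9, 175.6]
ee_rot: [-0.0, 0.988, 0.153, -0.0]
force: [-0.4, 0.7, 0.3]
grip_width: 1.001
grip_force: 0.0
20.6 [ 633.4 -219.3  175.8] force [-0.5  0.   0.7] grip 0.9983337542369481 0.0
[[ 0.953  0.303  0.   ]
 [ 0.303 -0.953  0.   ]
 [ 0.    -0.    -1.   ]]
[[[318.82533851 194.57104308]]

 [[318.84551903 208.0417835 ]]

 [[133.41589702 128.29358363]]]
```

View pics/w6b.png

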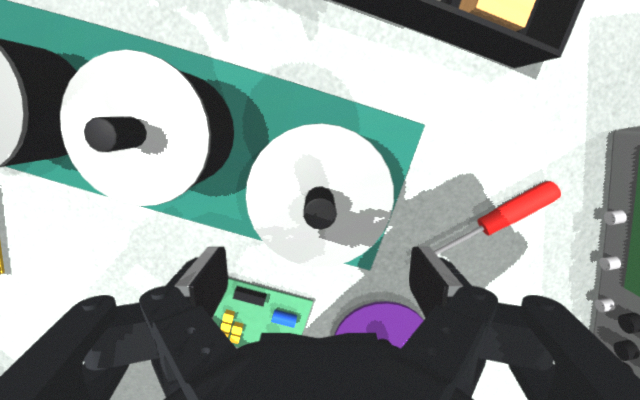

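The middle lid is seated at (135,128.5), against a predicted (133.4,128.3). The right lid's disc centre is about (320,195) and its knob top (320,207), about 1 mm from the estimate. I'll grasp it and lift.

```bash
python3 -m inch '0 1 5 0 0 0; 0 0 15 0 0 0; 0 0 20 0 0 0; 0 0 20 0 0 0; 0 0 18 0 0 0; 0 0 12 0 0 0; 0 0 8 0 0 0; 0 0 4 0 0 0; 0 0 2 0 0 0; 0 0 0 0 0 0'
python3 -m inch '0 0 0 0 0 0; 0 0 0 0 0 0; 0 0 0 0 0 0; 0 0 0 0 0 0; 0 0 0 0 0 0; 0 0 0 0 0 0; 0 0 0 0 0 0; 0 0 0 0 0 0; 0 0 0 0 0 0; 0 0 0 0 0 0' 0 40
python3 -m inch '0 0 -4 0 0 0; 0 0 -10 0 0 0; 0 0 -20 0 0 0; 0 0 -25 0 0 0; 0 0 -25 0 0 0; 0 0 -20 0 0 0; 0 0 -8 0 0 0; 0 0 0 0 0 0; 0 0 0 0 0 0; 0 0 0 0 0 0'
```

```text
time_s: 21.43
eef_pos: [633.8, -221.2, 72.0]
ee_rot: [0.0, 0.988, 0.153, 0.0]
force: [0.0, 0.1, 0.0]
grip_width: 1.001
grip_force: 0.0
time_s: 22.27
eef_pos: [633.7, -221.3, 72.0]
ee_rot: [0.0, 0.988, 0.153, 0.0]
force: [-0.1, -0.0, 5.3]
grip_width: 0.286
grip_force: 39.5
time_s: 23.1
eef_pos: [632.9, -220.9, 181.8]
ee_rot: [-0.001, 0.988, 0.153, -0.001]
force: [-0.1, -0.1, -1.9]
grip_width: 0.289
grip_force: 39.4
```

```bash
python3 -m inch '-5 -10 0 0 0 0; -10 -21 0 0 0 0; -15 -33 0 0 0 0; -17 -36 0 0 0 0; -17 -36 0 0 0 0; -17 -36 0 0 0 0; -17 -36 0 0 0 0; -15 -32 0 0 0 0; -10 -22 0 0 0 0; -7 -14 0 0 0 0'
python3 -m inch '-4 -9 5 0 0 0; 0 0 15 0 0 0; 0 0 25 0 0 0; 0 0 30 0 0 0; 0 0 30 0 0 0; 0 0 25 0 0 0; 0 0 18 0 0 0; 0 0 12 0 0 0; 0 0 8 0 0 0; 0 0 5 0 0 0'
python3 -c "
from h import *
shot('wrist','w7');shot('top','t7');st()
for f in('t7',):
    c={k:np.array(x,float) for k,x in json.load(open(f'pics/{f}.json')).items()}
    i=cv2.imread(f'pics/{f}.png');h=cv2.cvtColor(i,cv2.COLOR_BGR2HSV)
    t=np.arange(0,6.3,.3);P=cv2.projectPoints(np.c_[633.5+58*np.cos(t),-221.3+58*np.sin(t),0*t+88],c['rvec'],c['tvec'],c['intrinsics'],c['D'])[0]
    m=np.zeros(i.shape[:2],np.uint8);cv2.fillPoly(m,[P.astype(np.int32)],255)
    print(f,m.sum()//255,P.mean(0))
    for n,lo,hi in(('blue',95,135),('yel',22,35),('orange',5,20)):
        k=cv2.inRange(h,(lo,70,30),(hi,255,255))&m;ys,xs=np.nonzero(k);print(n,len(xs),(xs.mean(),ys.mean(),xs.min(),xs.max(),ys.min(),ys.max()) if len(xs) else 0)
"
```

```text
time_s: 23.93
eef_pos: [423.9, 4.5, 182.7]
ee_rot: [-0.001, 0.988, 0.153, -0.001]
force: [0.2, 0.4, -0.9]
grip_width: 0.292
grip_force: 39.6
time_s: 24.77
eef_pos: [419.1, 10.0, 9.3]
ee_rot: [-0.0, 0.988, 0.153, -0.001]
force: [-0.7, 0.0, -2.0]
grip_width: 0.288
grip_force: 39.6
24.87 [419.4  10.   10. ] force [ 0.  -0.2 -0.8] grip 0.29094077025400683 39.59796488285065
[[ 0.953  0.302 -0.001]
 [ 0.302 -0.953  0.   ]
 [-0.001 -0.001 -1.   ]]
t7 1418 [[401.9085059  171.03405568]]
blue 117 (np.float64(396.28205128205127), np.float64(177.13675213675214), np.int64(391), np.int64(409), np.int64(167), np.int64(184))
yel 0 0
orange 0 0
```

Blue shows in the right tub, so that is where the capacitor is. I'll set the lid on the bench.

```bash
python3 -m inch '0 0 5 0 0 0; 0 0 4 0 0 0; 0 0 4 0 0 0; 0 0 3 0 0 0; 0 0 2 0 0 0; 0 0 0 0 0 0; 0 0 0 0 0 0; 0 0 0 0 0 0; 0 0 0 0 0 0; 0 0 0 0 0 0'
```

```text
time_s: 25.7
eef_pos: [419.9, 9.9, -7.2]
ee_rot: [0.0, 0.988, 0.153, 0.0]
force: [0.0, 0.2, -1.1]
grip_width: 0.291
grip_force: 39.6
```

```bash
python3 -m inch '0 0 1.5 0 0 0; 0 0 0 0 0 0; 0 0 0 0 0 0; 0 0 0 0 0 0; 0 0 0 0 0 0; 0 0 0 0 0 0; 0 0 0 0 0 0; 0 0 0 0 0 0; 0 0 0 0 0 0; 0 0 0 0 0 0'
python3 -m inch '0 0 0 0 0 0; 0 0 0 0 0 0; 0 0 0 0 0 0; 0 0 0 0 0 0; 0 0 0 0 0 0; 0 0 0 0 0 0; 0 0 -8 0 0 0; 0 0 -20 0 0 0; 0 0 -30 0 0 0; 0 0 -36 0 0 0' 1 40
python3 -m inch '5 10 -36 0 0 0; 12 24 -30 0 0 0; 16 35 -20 0 0 0; 17 36 0 0 0 0; 17 36 0 0 0 0; 17 36 0 0 0 0; 17 36 0 0 0 0; 15 32 0 0 0 0; 9 20 0 0 0 0; 5 12 0 0 0 0'
python3 -m inch '3 8 0 0 0 0; 0 0 0 0 0 0; 0 0 0 0 0 0; 0 0 0 0 0 0; 0 0 0 0 0 0; 0 0 0 0 0 0; 0 0 0 0 0 0; 0 0 0 0 0 0; 0 0 0 0 0 0; 0 0 0 0 0 0'
cat > cap.py <<'E'
from h import *
shot('wrist','w8');st()
c={k:np.array(x,float) for k,x in json.load(open('pics/w8.json')).items()}
i=cv2.imread('pics/w8.png');h=cv2.cvtColor(i,cv2.COLOR_BGR2HSV)
t=np.arange(0,6.3,.3);P=cv2.projectPoints(np.c_[633.5+58*np.cos(t),-221.3+58*np.sin(t),0*t+88],c['rvec'],c['tvec'],c['intrinsics'],c['D'])[0]
print('tub',P.mean(0),P.min(0),P.max(0))
m=np.zeros(i.shape[:2],np.uint8);cv2.fillPoly(m,[P.astype(np.int32)],255)
k=cv2.inRange(h,(95,70,30),(135,255,255))&m
cs=sorted(cv2.findContours(k,0,2)[0],key=cv2.contourArea)[-2:]
for q in cs: print('blue',cv2.contourArea(q),cv2.boundingRect(q),cv2.minEnclosingCircle(q))
s=(h[...,2]>110)&(h[...,1]<60)&(m>0);n,_,stt,ce=cv2.connectedComponentsWithStats(s.astype(np.uint8))
for a,b in zip(stt[1:],ce[1:]):
    if a[4]>6: print('bright',a,np.round(b,1))
for x in (0,20,-20):print(cv2.projectPoints(np.array([[633.5,-221.3+x,70.],[633.5,-221.3+x,76]]),c['rvec'],c['tvec'],c['intrinsics'],c['D'])[0][:,0].tolist())
x,y,w,hh=cv2.boundingRect(cs[-1])
g=k[y-5:y+hh+5,x-5:x+w+5]
print('\n'.join(''.join('#' if v else '.' for v in r[::2]) for r in g[::3]))
E
python3 cap.py
```

```text
time_s: 26.53
eef_pos: [420.0, 9.9, -8.1]
ee_rot: [0.0, 0.988, 0.153, 0.0]
force: [-4.5, 0.6, 12.8]
grip_width: 0.289
grip_force: 41.1
time_s: 27.37
eef_pos: [418.6, 10.3, 85.9]
ee_rot: [-0.001, 0.988, 0.153, -0.001]
force: [-0.1, -0.2, 0.0]
grip_width: 1.002
grip_force: 0.0
time_s: 28.2
eef_pos: [627.1, -215.7, 170.0]
ee_rot: [-0.0, 0.988, 0.152, -0.0]
force: [0.6, 0.8, -0.2]
grip_width: 1.001
grip_force: 0.0
time_s: 29.03
eef_pos: [631.6, -220.4, 170.4]
ee_rot: [0.0, 0.988, 0.153, 0.0]
force: [-0.8, -0.0, 0.3]
grip_width: 1.003
grip_force: 0.0
29.08 [ 631.5 -220.4  170.3] force [ 0.3  0.4 -0.8] grip 0.9954757372581684 0.0
[[ 0.953  0.302 -0.   ]
 [ 0.302 -0.953  0.   ]
 [-0.    -0.    -1.   ]]
tub [[320.71857421 190.00687494]] [[255.20503223 124.63824392]] [[386.08142428 251.5727874 ]]
blue 1.0 (325, 206, 3, 2) ((326.0, 206.5), 1.1181340217590332)
blue 437.5 (305, 158, 44, 49) ((326.1201171875, 182.37709045410156), 24.402915954589844)
bright [322 174  11  11  92] [326.8 179.3]
bright [322 194  11  10  88] [327.  198.3]
[[320.51329069824163, 187.43713638367953], [320.5531607117503, 188.8602105372853]]
[[300.1752058770466, 181.16598372177225], [299.7965507619846, 182.4672623626674]]
[[340.63567526525503, 193.6484650481036], [341.0846938319588, 195.19008705625873]]
...........................
...........................
..........######...........
.......############........
......##############.......
.....################......
....######........####.....
....###..............##....
....##................##...
...##.................##...
...##..................##..
...##..................##..
...##..................##..
...##..................#...
....#.................##...
.....#................#....
......#....................
.........#........#........
.............#.............
...........................
```

The blue ring spans x 305–348 with its bottom at 207, which gives a width of 44 px (40 mm at z≈68 predicts 43). The terminal midpoint is (326.9,188.8).

```bash
python3 -c "
from h import *
a,b=back('w8',326.9,188.8,76),back('w8',326.5,185.6,68);print(a,b);m=(a+b)/2
to(m[0],m[1],5)"
```

```text
[ 635.31878443 -226.86957021   76.        ] [ 636.48271105 -226.31562565   68.        ]
29.08 [ 631.5 -220.4  170.3] force [ 0.3  0.4 -0.8] grip 0.9954757372581684 0.0
[[ 0.953  0.302 -0.   ]
 [ 0.302 -0.953  0.   ]
 [-0.    -0.    -1.   ]]
tool shift [  2.3   7.3 165.3]
```

```bash
python3 -m inch '1 3 0 0 0 0; 1.3 4.3 10 0 0 0; 0 0 20 0 0 0; 0 0 25 0 0 0; 0 0 25 0 0 0; 0 0 20 0 0 0; 0 0 12 0 0 0; 0 0 8 0 0 0; 0 0 0 0 0 0; 0 0 0 0 0 0' 0.65 40
python3 -m inch '0 0 4 0 0 0; 0 0 4 0 0 0; 0 0 4 0 0 0; 0 0 4 0 0 0; 0 0 4 0 0 0; 0 0 4 0 0 0; 0 0 3 0 0 0; 0 0 3 0 0 0; 0 0 0 0 0 0; 0 0 0 0 0 0'
```

```text
time_s: 29.92
eef_pos: [636.4, -227.0, 51.0]
ee_rot: [0.0, 0.988, 0.153, 0.0]
force: [0.3, -0.2, 0.5]
grip_width: 0.649
grip_force: 0.0
time_s: 30.75
eef_pos: [635.9, -226.7, 20.2]
ee_rot: [-0.0, 0.988, 0.153, -0.0]
force: [0.0, 0.3, 0.1]
grip_width: 0.652
grip_force: 0.0
```

```bash
python3 -m inch '0 0 4 0 0 0; 0 0 4 0 0 0; 0 0 4 0 0 0; 0 0 4 0 0 0; 0 0 3 0 0 0; 0 0 3 0 0 0; 0 0 3 0 0 0; 0 0 0 0 0 0; 0 0 0 0 0 0; 0 0 0 0 0 0'
```

```text
time_s: 31.58
eef_pos: [637.1, -227.7, 2.6]
ee_rot: [0.003, 0.988, 0.153, 0.002]
force: [-26.3, 11.6, 47.0]
grip_width: 0.648
grip_force: 26.1
```

There was contact at the rim side (a finger linkage, I think). I'll back off 17 mm and close there.

```bash
python3 -m inch '0 0 -7 0 0 0; 0 0 -6 0 0 0; 0 0 -4 0 0 0; 0 0 0 0 0 0; 0 0 0 0 0 0; 0 0 0 0 0 0; 0 0 0 0 0 0; 0 0 0 0 0 0; 0 0 0 0 0 0; 0 0 0 0 0 0'; python3 -c "
from h import *
st()"
```

```text
time_s: 32.42
eef_pos: [635.9, -226.6, 12.2]
ee_rot: [-0.0, 0.988, 0.153, -0.0]
force: [-0.2, -0.1, 0.8]
grip_width: 0.652
grip_force: 0.0
32.42 [ 635.9 -226.6   12.2] force [-0.2 -0.1  0.8] grip 0.6516019734658204 0.0
[[ 0.953  0.302 -0.   ]
 [ 0.302 -0.953  0.   ]
 [-0.    -0.    -1.   ]]
```

```bash
python3 -m inch '0 0 0 0 0 0; 0 0 0 0 0 0; 0 0 0 0 0 0; 0 0 0 0 0 0; 0 0 0 0 0 0; 0 0 0 0 0 0; 0 0 0 0 0 0; 0 0 0 0 0 0; 0 0 0 0 0 0; 0 0 0 0 0 0' 0 50
python3 -m inch '0 0 -2 0 0 0; 0 0 -3 0 0 0; 0 0 -4 0 0 0; 0 0 -5 0 0 0; 0 0 -6 0 0 0; 0 0 -4 0 0 0; 0 0 0 0 0 0; 0 0 0 0 0 0; 0 0 0 0 0 0; 0 0 0 0 0 0'
```

```text
time_s: 33.25
eef_pos: [636.1, -226.8, 12.6]
ee_rot: [0.0, 0.988, 0.153, 0.0]
force: [0.1, -0.0, 4.3]
grip_width: 0.448
grip_force: 50.3
time_s: 34.08
eef_pos: [635.8, -226.6, 36.0]
ee_rot: [-0.0, 0.988, 0.153, -0.0]
force: [0.1, -0.4, -1.0]
grip_width: 0.45
grip_force: 50.2
```

```bash
python3 -m inch '0 0 -8 0 0 0; 0 0 -16 0 0 0; 0 0 -22 0 0 0; 0 0 -24 0 0 0; 0 0 -20 0 0 0; 0 0 -14 0 0 0; 0 0 -8 0 0 0; 0 -5 -4 0 0 0; -1 -12 0 0 0 0; -2 -20 0 0 0 0'
python3 -m inch '-3 -28 0 0 0 0; -4 -32 0 0 0 0; -4 -34 0 0 0 0; -4 -34 0 0 0 0; -4 -34 0 0 0 0; -4 -34 0 0 0 0; -4 -34 0 0 0 0; -4 -34 0 0 0 0; -4 -34 0 0 0 0; -4 -34 0 0 0 0'
python3 -m inch '-4 -34 0 0 0 0; -4 -30 0 0 0 0; -3 -24 0 0 0 0; -2 -18 0 0 0 0; -1 -12 0 0 0 0; 0 -6 0 0 0 0; 0 0 0 0 0 0; 0 0 0 0 0 0; 0 0 0 0 0 0; 0 0 0 0 0 0'
python3 -c "
from h import *
to(434,225,8.5)
shot('wrist','w9')
i=cv2.imread('pics/w9.png');h=cv2.cvtColor(i,cv2.COLOR_BGR2HSV);k=cv2.inRange(h,(22,120,60),(36,255,255))
q=max(cv2.findContours(k,0,2)[0],key=cv2.contourArea);print(cv2.boundingRect(q),cv2.contourArea(q),cv2.boxPoints(cv2.minAreaRect(q)).round().tolist())
c={k:np.array(x,float) for k,x in json.load(open('pics/w9.json')).items()}
T=np.array([[487,298,26],[504,168.5,26],[375,150.5,26],[358,279,26]])+[3,1.5,0];print(cv2.projectPoints(T,c['rvec'],c['tvec'],c['intrinsics'],c['D'])[0][:,0].round().tolist())"
```

```text
time_s: 34.92
eef_pos: [621.5, -192.7, 151.4]
ee_rot: [-0.0, 0.988, 0.152, -0.0]
force: [-0.5, 1.4, -2.1]
grip_width: 0.447
grip_force: 50.4
time_s: 35.75
eef_pos: [482.8, 113.9, 151.7]
ee_rot: [-0.0, 0.988, 0.153, -0.001]
force: [0.5, 0.3, -1.9]
grip_width: 0.444
grip_force: 50.4
time_s: 36.58
eef_pos: [434.0, 225.7, 152.3]
ee_rot: [0.0, 0.988, 0.152, -0.0]
force: [-0.3, 0.1, -1.5]
grip_width: 0.446
grip_force: 50.4
36.58 [434.  225.7 152.3] force [-0.3  0.1 -1.5] grip 0.44555319442484287 50.418691635131836
[[ 0.954  0.301 -0.   ]
 [ 0.301 -0.954 -0.   ]
 [-0.     0.    -1.   ]]
tool shift [ -0.2   0.7 143.8]
(248, 112, 145, 129) 12203.5 [[241.0, 234.0], [262.0, 111.0], [392.0, 133.0], [371.0, 256.0]]
[[263.0, 107.0], [395.0, 131.0], [368.0, 251.0], [250.0, 232.0]]
```

The tray outline matches the projection to about 3 px, so I'll lower the capacitor.

```bash
python3 -m inch '0 0 8 0 0 0; 0 0 18 0 0 0; 0 0 24 0 0 0; 0 0 24 0 0 0; 0 0 22 0 0 0; 0 0 16 0 0 0; 0 0 10 0 0 0; 0 0 6 0 0 0; 0 0 3 0 0 0; 0 0 2 0 0 0'
python3 -m inch '0 0 2 0 0 0; 0 0 2 0 0 0; 0 0 2 0 0 0; 0 0 2 0 0 0; 0 0 1 0 0 0; 0 0 1 0 0 0; 0 0 0 0 0 0; 0 0 0 0 0 0; 0 0 0 0 0 0; 0 0 0 0 0 0'
```

```text
time_s: 37.47
eef_pos: [434.0, 226.4, 19.5]
ee_rot: [-0.0, 0.988, 0.153, 0.0]
force: [0.0, 0.7, -1.6]
grip_width: 0.447
grip_force: 50.4
time_s: 38.3
eef_pos: [433.8, 226.4, 9.5]
ee_rot: [-0.0, 0.988, 0.153, 0.0]
force: [0.6, 0.1, 0.0]
grip_width: 0.446
grip_force: 50.4
```

```bash
python3 -m inch '0 0 0.5 0 0 0; 0 0 0.5 0 0 0; 0 0 0 0 0 0; 0 0 0 0 0 0; 0 0 0 0 0 0; 0 0 0 0 0 0; 0 0 0 0 0 0; 0 0 0 0 0 0; 0 0 0 0 0 0; 0 0 0 0 0 0'
```

```text
time_s: 39.13
eef_pos: [433.9, 226.4, 8.6]
ee_rot: [-0.0, 0.988, 0.153, 0.0]
force: [-0.5, -1.3, 4.9]
grip_width: 0.443
grip_force: 51.0
```

```bash
python3 -m inch '0 0 0 0 0 0; 0 0 0 0 0 0; 0 0 0 0 0 0; 0 0 0 0 0 0; 0 0 0 0 0 0; 0 0 0 0 0 0; 0 0 -6 0 0 0; 0 0 -14 0 0 0; 0 0 -25 0 0 0; 0 0 -30 0 0 0' 1 40
python3 -m inch '0 0 -25 0 0 0; -4 11 0 0 0 0; -10 25 0 0 0 0; -13 33 0 0 0 0; -13 34 0 0 0 0; -13 34 0 0 0 0; -12 31 0 0 0 0; -8 20 0 0 0 0; -4 10 0 0 0 0; -2 4 0 0 0 0'
python3 -m inch '0 0 0 0 0 0; 0 0 0 0 0 0; 0 0 0 0 0 0; 0 0 0 0 0 0; 0 0 0 0 0 0; 0 0 0 0 0 0; 0 0 0 0 0 0; 0 0 0 0 0 0; 0 0 0 0 0 0; 0 0 0 0 0 0'
cat > lid.py <<'E'
from h import *
to(419.9,9.9,-8)
shot('wrist','wa')
i=cv2.imread('pics/wa.png');h=cv2.cvtColor(i,cv2.COLOR_BGR2HSV)
c={k:np.array(x,float) for k,x in json.load(open('pics/wa.json')).items()}
pr=lambda P:cv2.projectPoints(np.array(P,float),c['rvec'],c['tvec'],c['intrinsics'],c['D'])[0][:,0]
print('knob top predicted',pr([[420,10,56]]),pr([[420,10,14]]))
u,v=pr([[420,10,56]])[0].astype(int)
k=((h[...,2]<60)).astype(np.uint8)[v-50:v+50,u-60:u+60]
n,_,s,ce=cv2.connectedComponentsWithStats(k)
for a,b in zip(s[1:],ce[1:]):
    if a[4]>100: print(a[:2]+[u-60,v-50],a[2:],b+[u-60,v-50])
print('\n'.join(''.join('#' if q else '.' for q in r[::2]) for r in k[::4]))
E
python3 lid.py
```

```text
time_s: 39.97
eef_pos: [432.7, 226.1, 83.7]
ee_rot: [0.0, 0.988, 0.153, -0.001]
force: [0.3, -0.2, -0.4]
grip_width: 0.999
grip_force: 0.0
time_s: 40.8
eef_pos: [419.1, 8.3, 108.3]
ee_rot: [0.0, 0.988, 0.152, -0.0]
force: [-0.6, 0.4, -0.0]
grip_width: 1.0
grip_force: 0.0
time_s: 41.63
eef_pos: [419.4, 10.0, 108.4]
ee_rot: [0.0, 0.988, 0.153, 0.0]
force: [-0.7, -0.2, -0.3]
grip_width: 1.003
grip_force: 0.0
41.63 [419.4  10.  108.4] force [-0.7 -0.2 -0.3] grip 1.0030957773952818 0.0
[[ 0.953  0.302  0.   ]
 [ 0.302 -0.953 -0.   ]
 [ 0.     0.    -1.   ]]
tool shift [  0.5   0.2 116.4]
knob top predicted [[319.2063029  201.94973844]] [[319.11473159 189.91761562]]
[303 183] [  33   40 1036] [318.77123552 203.04054054]
............................................................
............................................................
............................................................
............................................................
............................................................
............................................................
..........
[... 448 characters left out ...]
#######......................
......................#################.....................
.......................###############......................
.......................##############.......................
.........................###########........................
............................................................
............................................................
............................................................
............................................................
............................................................
............................................................
............................................................
```

```bash
python3 -m inch '0.5 0 8 0 0 0; 0 0 18 0 0 0; 0 0 22 0 0 0; 0 0 22 0 0 0; 0 0 18 0 0 0; 0 0 12 0 0 0; 0 0 8 0 0 0; 0 0 5 0 0 0; 0 0 3 0 0 0; 0 0 0 0 0 0'
python3 -m inch '0 0 0 0 0 0; 0 0 0 0 0 0; 0 0 0 0 0 0; 0 0 0 0 0 0; 0 0 0 0 0 0; 0 0 0 0 0 0; 0 0 0 0 0 0; 0 0 0 0 0 0; 0 0 0 0 0 0; 0 0 0 0 0 0' 0 40
python3 -m inch '0 0 -4 0 0 0; 0 0 -10 0 0 0; 0 0 -20 0 0 0; 0 0 -30 0 0 0; 0 0 -35 0 0 0; 0 0 -35 0 0 0; 0 0 -30 0 0 0; 0 0 -16 0 0 0; 0 0 -8 0 0 0; 0 0 -4 0 0 0'
python3 -c "
from h import *
to(633.7,-221.3,184)"
```

```text
time_s: 42.52
eef_pos: [419.9, 10.1, -7.8]
ee_rot: [-0.0, 0.988, 0.153, -0.0]
force: [-0.4, -0.4, 0.0]
grip_width: 0.994
grip_force: 0.0
time_s: 43.35
eef_pos: [420.1, 10.0, -7.2]
ee_rot: [0.0, 0.988, 0.153, 0.0]
force: [-1.1, 0.3, 5.3]
grip_width: 0.292
grip_force: 39.0
time_s: 44.18
eef_pos: [420.0, 10.1, 185.1]
ee_rot: [0.0, 0.988, 0.153, 0.001]
force: [0.7, -0.4, -1.8]
grip_width: 0.29
grip_force: 39.5
44.18 [420.   10.1 185.1] force [ 0.7 -0.4 -1.8] grip 0.290389179914558 39.49543476104736
[[ 0.953  0.302  0.001]
 [ 0.302 -0.953 -0.   ]
 [ 0.001  0.001 -1.   ]]
tool shift [133.9 285.2   1.4]
```

```bash
python3 -m inch '5 10 0 0 0 0; 10 21 0 0 0 0; 15 33 0 0 0 0; 17 36 0 0 0 0; 17 36 0 0 0 0; 17 36 0 0 0 0; 17 36 0 0 0 0; 15 32 0 0 0 0; 10 22 0 0 0 0; 7 14 0 0 0 0'
python3 -m inch '4 9 0 0 0 0; 0 0 5 0 0 0; 0 0 12 0 0 0; 0 0 15 0 0 0; 0 0 15 0 0 0; 0 0 12 0 0 0; 0 0 6 0 0 0; 0 0 0 0 0 0; 0 0 0 0 0 0; 0 0 0 0 0 0'
python3 -c "
from h import *
to(633.7,-221.3,72)"
```

```text
time_s: 45.02
eef_pos: [627.8, -216.6, 180.7]
ee_rot: [-0.001, 0.988, 0.152, -0.002]
force: [-0.6, -0.3, -0.4]
grip_width: 0.288
grip_force: 39.6
time_s: 45.85
eef_pos: [633.9, -221.2, 120.0]
ee_rot: [0.0, 0.988, 0.153, 0.0]
force: [-0.1, -0.1, -0.8]
grip_width: 0.292
grip_force: 39.6
45.85 [ 633.9 -221.2  120. ] force [-0.1 -0.1 -0.8] grip 0.29232791173085104 39.59481239318848
[[ 0.953  0.302  0.001]
 [ 0.302 -0.953 -0.001]
 [ 0.001  0.001 -1.   ]]
tool shift [-0.3 -0.  48. ]
```

```bash
python3 -m inch '0 0 5 0 0 0; 0 0 8 0 0 0; 0 0 8 0 0 0; 0 0 7 0 0 0; 0 0 6 0 0 0; 0 0 5 0 0 0; 0 0 4 0 0 0; 0 0 3 0 0 0; 0 0 2 0 0 0; 0 0 0 0 0 0'
python3 -m inch '0 0 0.7 0 0 0; 0 0 0 0 0 0; 0 0 0 0 0 0; 0 0 0 0 0 0; 0 0 0 0 0 0; 0 0 0 0 0 0; 0 0 0 0 0 0; 0 0 0 0 0 0; 0 0 0 0 0 0; 0 0 0 0 0 0'
```

```text
time_s: 46.68
eef_pos: [633.7, -221.1, 72.8]
ee_rot: [0.0, 0.988, 0.153, 0.0]
force: [-5.4, 1.9, 7.0]
grip_width: 0.287
grip_force: 40.3
time_s: 47.52
eef_pos: [633.7, -221.1, 72.8]
ee_rot: [0.0, 0.988, 0.153, 0.0]
force: [-6.7, 2.9, 10.6]
grip_width: 0.289
grip_force: 40.8
```

```bash
python3 -m inch '0 0 0 0 0 0; 0 0 0 0 0 0; 0 0 0 0 0 0; 0 0 0 0 0 0; 0 0 0 0 0 0; 0 0 0 0 0 0; 0 0 -10 0 0 0; 0 0 -20 0 0 0; 0 0 -30 0 0 0; 0 0 -35 0 0 0' 1 40
python3 -m inch '0 0 -25 0 0 0; -20 0 0 0 0 0; -30 0 0 0 0 0; -30 0 0 0 0 0; -25 0 0 0 0 0; -15 0 0 0 0 0; 0 0 0 0 0 0; 0 0 0 0 0 0; 0 0 0 0 0 0; 0 0 0 0 0 0'
cat > chk.py <<'E'
from h import *
st();shot('top','tz');shot('side','sz');shot('wrist','wz')
for f in('tz','sz','wz'):
    i=cv2.imread(f'pics/{f}.png');h=cv2.cvtColor(i,cv2.COLOR_BGR2HSV)
    c={k:np.array(x,float) for k,x in json.load(open(f'pics/{f}.json')).items()}
    pr=lambda P:cv2.projectPoints(np.array(P,float),c['rvec'],c['tvec'],c['intrinsics'],c['D'])[0][:,0]
    g=((h[...,1]<45)&(h[...,2]>70)).astype(np.uint8)
    for n,x,y in(('L',620.5,113.4),('M',640.6,-51.2),('R',633.7,-221.2)):
        t=np.arange(0,6.28,.05);E=pr(np.c_[x+66*np.cos(t),y+66*np.sin(t),0*t+94])
        m=np.zeros(i.shape[:2],np.uint8);cv2.fillPoly(m,[np.round(pr(np.c_[x+80*np.cos(t),y+80*np.sin(t),0*t+94])).astype(np.int32)],1)
        r=(g&m);n_,_,s,ce=cv2.connectedComponentsWithStats(r);
        if n_>1:
            a=s[1:][s[1:,4].argmax()];print(f,n,'grey box',a[:4],'pred',E.min(0).round(1),(E.max(0)-E.min(0)).round(1))
    k=cv2.inRange(h,(100,90,40),(130,255,255));e=pr([[434,226,4],[434,226,64]]);print(f,'cap pred base/top',e.round(1).tolist())
    m=np.zeros_like(k);cv2.circle(m,tuple(int(v) for v in e.mean(0)),30,255,-1);ys,xs=np.nonzero(k&m)
    if len(xs):print('blue',len(xs),xs.min(),xs.max(),ys.min(),ys.max())
E
python3 chk.py
```

```text
time_s: 48.35
eef_pos: [633.0, -220.8, 166.2]
ee_rot: [-0.001, 0.988, 0.153, -0.001]
force: [0.3, -0.5, -0.1]
grip_width: 1.004
grip_force: 0.0
time_s: 49.18
eef_pos: [520.1, -257.0, 190.7]
ee_rot: [0.0, 0.988, 0.153, 0.0]
force: [-0.3, 0.9, 0.5]
grip_width: 0.995
grip_force: 0.0
49.18 [ 520.1 -257.   190.7] force [-0.3  0.9  0.5] grip 0.9950990807393536 0.0
[[ 0.953  0.303  0.   ]
 [ 0.303 -0.953 -0.   ]
 [ 0.     0.    -1.   ]]
tz L grey box [253 154  50  49] pred [252.4 153.6] [49.7 48.2]
tz M grey box [315 140  50  55] pred [314.2 145.3] [49.5 47.8]
tz R grey box [378 142  55  55] pred [377.9 146.8] [48.8 47.6]
tz cap pred base/top [[240.2, 251.1], [236.1, 249.6]]
blue 3 243 244 249 254
sz L grey box [310 148  45  31] pred [314.1 150.4] [38.7 26.5]
sz M grey box [376 183  10  23] pred [340.2 179.3] [41.  29.8]
sz R grey box [362 212  50  40] pred [362.4 215.5] [43.7 34.1]
sz cap pred base/top [[272.1, 176.1], [271.1, 163.8]]
blue 106 267 277 166 180
wz L grey box [ 0  0  8 14] pred [-100.5 -115.9] [115.7 154.6]
wz M grey box [ 53   0 149  69] pred [  50.8 -107.5] [152.8 172.3]
wz R grey box [241   0 156 137] pred [240.9 -35.5] [156.8 167.1]
wz cap pred base/top [[-58.7, 126.8], [-111.8, 130.3]]
```

```bash
python3 -c "
from rig import ctrl
print(ctrl.finish_job())"
```

```text
the job is handed in; nothing more can be done
None
```

The job is handed in: the capacitor was in the right tub and now stands in the yellow tray with all three lids back on, going by final image measurements; the one hard contact was about 47 N at the right tub's rim, from the fingers or their linkage, and no verdict was returned, so whether it counts against the 40 N limit is unknown.

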